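Hook the spoon basket into the rinse bin

ROBOT

A 7-joint arm with a two-finger parallel gripper is mounted at the origin on a cart in front of the work surface, level with it; the furniture and walls round the work are solid. World frame = base frame: x ahead of the robot, y to its left, z up, the work surface at z = 0. Lengths are in m, angles in rad, forces in N, time in s.
With the tool pointing down it reaches from about 0.4 to 0.85 m from the base axis. Payload 10.4 kg.
Tool frame: the origin (TCP) lies at the very end of the fingers, on their centre line; the grasp point (between the pads) lies r.tcp_to_grasp behind it (r.tcp_to_grasp is the distance from the TCP to the grasp point, in m); z points along the fingers, y is the line along which they close (so a half turn about z gives the same grasp; the last joint's range is limited). The gripper opens to 87 mm and grips with 3 to 60 N. Pads are 19 mm wide; open, the fingers measure 117 mm over their backs; the gripper's body (75 mm by 190 mm) begins 51 mm behind the grasp point.
Start: joints at [1.303, 0.332, -0.065, 1.46, 0.022, 1.35, -0.088], TCP at [0.151, -0.606, 0.223] pointing down, gripper open.
Joint ranges: [-2.6, 2.6], [-0.5, 2.12], [-1.47, 1.34], [0.16, 2.42], [-1.27, 4.41], [0.06, 2.06], [-2.6, 2.6]. Speed limits (rad/s): [2.22, 2.22, 2.79, 2.79, 3.14, 3.14, 3.14].

INTERFACE

Orientations are given as a unit quaternion [x, y, z, w].
In Python, from bench import monitor, cams, ticket, r gives the robot as it stands.
- The arm moves only by the shell command python3 -m crank 'ROWS' [OPENING] [FORCE]. ROWS is a JSON object whose one key "steps" holds a list of rows, each a list of 2 entries, a list of its own where there are three numbers: the shift along the world's x, y, z in units of 25 mm (1.0 is 25 mm), then the turn, a rotation vector about the world's x, y, z in units of 5 degrees (1.0 is 5 degrees). In form: {"steps": [[[x, y, z], [ax, ay, az]], ...]}. A call has 1 to 10 rows; each row shifts and turns the commanded pose from where the row before left it; what a row does not reach is not made up. A row lasts 1/12 s, in which the tool goes at most 41.7 mm and 7.16 degrees, less where a joint would pass 70% of its speed; a pose out of reach is approached as far as the arm can. A call is refused whole if a number of a shift passes 1 or a number of a turn 1, either way. A call with a gripper value outside its range is refused whole. OPENING is the finger opening in mm, from 0 to 87, set as the call begins (- or left out, the last holds). The fingers move at their own pace and stop on an object; FORCE is the grip in N (left out, the last holds). Time passes only in rows, so rows that do not move let the fingers close. It gives the time, the measured TCP pose, the force, the opening and the grip force at its end, in the units of the state.
- monitor.read_state(): the state, without advancing time (a new reading comes with each control period).
- cams.camera(name): name is "scene" or "side" or "wrist"; returns a dict with "pixels" (384x512x3 uint8, blue, green, red), "z_map" (384x512 float32, m along the optical axis (not along the pixel's ray), 0 where there is no reading), "vfov" (degrees; the focal length in pixels is half the picture's height over the tangent of half this angle, whatever the lens; pixels are square), "cx", "cy" (the principal point, pixels), "k1" (the pictures are not rectified: a ray, as slopes to the right and down, at radius r is drawn at 1 + k1 r^2 times it, then the intrinsics apply), "T" (4x4, takes a point from camera to world coordinates). Camera axes: x right, y up, looking along -z (the intrinsics and any distortion apply to the point x, -y, -z); pixel columns grow to the right and rows downward; lengths in m; the calibration is good to about 2 mm. A picture is of the moment at which its call begins.
- ticket.close_job(): hands the job in; it is judged then, once.
The state is a dict: "time": time; "joint_positions": joint angles; "joint_vel": joint speeds; "joint_torque": joint torques, N m; "ee_pos": TCP position; "eef_rot": TCP orientation; "ft_force": force on the tool from outside, world axes, zero at the start; "torque": the same for the moment, N m; "width": finger opening in m; "grip_force": force on a finger pad.
Only numpy, scipy, OpenCV 4.12 (cv2) and the standard library are available. Lean on these libraries where they do the work, as an engineer would, in place of code of your own. Each camera call takes 0.05 s, during which the arm holds its last target. There are 200 camera calls.

TASK

Hang the small spoon basket on the notched wall of the steel rinse bin, basket inside and bent lip outside. Its lip has to end up fully down in the notch in that wall's rim, which you may have to find by sliding the lip gently along the rim until it drops in; then let go. The sheet metal is thin, so never force the basket against the bin, and leave the pitcher and the stirrer jar alone.

Things in the scene. Friction and masses are not known exactly. Their poses are not given: they have to be found in the camera images.
- basket: Loose spoon basket of bright perforated metal, 0.11 to 0.22 kg, black grip on top. Open box 40 (x) x 64 (y) x 62 (z) mm; origin at the centre of its underside, z up. A 24 mm wide strap rises from the middle of its -x wall, bends over towards -x and down again as a lip. It hangs by the lip: strap and basket on one side of a wall, lip on the other.
- basket_grip (a point): Point on the black grip where it is best pinched: x = -19, y = 0, z = 118 mm of the basket. The grip is a rounded bar 12 mm thick (basket x), 30 mm wide (basket y), from z = 94 to 140 mm.
- basket_slot (a point): Point that comes to lie over the wall's top edge: centre of the underside of the lip's flat bridge (24 mm wide along y, 3 mm thick), x = -24, y = 0, z = 78 mm of the basket. The free gap between strap and lip is 8 mm (x = -28 to -20); the lip is 3 mm thick, 24 mm wide, reaches down to z = 55 mm and flares about 3 mm outward at its end.
- bin: Open rectangular steel rinse bin, fixed to the counter, 162 (x) x 265 (y) x 100 (z) mm, walls and floor 4 mm; origin at the centre of its underside, z up, +x points away from the notched wall. The notched wall is the long one at -x, nearest the robot, 4.6 mm thick at the rim. The other three have a rolled edge and no notch.
- bin_rim (a point): Middle of the notched wall's length and thickness, level with its plain rim top (bin x -79, y 0, z 100 mm). The one notch, 28 mm wide (y), 10 mm deep, upright sides, has its middle anywhere within 35 mm of this point along the wall; it is not measured: see or feel it. basket_slot is level with this point when the bridge rides on the plain rim, 10 mm lower when fully in the notch.
- pitcher: Steel milk pitcher, loose bystander, 92 x 127 x 111 mm; origin at the centre of its underside.
- stirrer_jar: Glass jar of wooden stirrers, loose bystander, 72 x 72 x 148 mm; origin at the centre of its underside.

How it is judged:
On the way, in this order (a step that is already met when the one before it is completed fails the run):
1. the basket is lifted clear of the counter (height (world z) of basket above 0.03 m), for 0.1 s.
2. the lip is hooked over the notched wall, basket inside, upright (x of basket in the frame of bin above -0.065 m and x of basket_slot in the frame of bin between -0.086 and -0.072 m and y of basket_slot in the frame of bin between -0.085 and 0.085 m and angle between basket's own z axis and vertical below 0.2 rad and angle between the x axis of basket and the x axis of bin, either way round below 0.2 rad and z of basket_slot in the frame of bin below 0.108 m), for 0.1 s.
At the end, for the whole second after the job is handed in: The basket hangs inside the bin, lip outside the notched wall, bridge in the notch: basket_slot 6.5 to 14 mm below the plain rim, within 6 mm of the wall's middle plane and 45 mm of the middle of its length; basket within 0.14 rad of upright and 0.15 rad of the bin's heading, at rest, let go (x of basket in the frame of bin above -0.065 m and x of basket_slot in the frame of bin between -0.085 and -0.073 m and y of basket_slot in the frame of bin between -0.045 and 0.045 m and z of basket_slot in the frame of bin between 0.086 and 0.0935 m and angle between basket's own z axis and vertical below 0.14 rad and angle between the x axis of basket and the x axis of bin, either way round below 0.15 rad and linear speed of basket below 0.02 m/s); the robot touches nothing.
It fails at once if the basket is forced against the bin (over 30 N) (contact force between basket and bin above 30 N).
It fails at once if the pitcher is pushed away or tipped (distance of pitcher from where it was at the start of the episode above 0.02 m or angle between pitcher's own z axis and vertical above 0.3 rad).
It fails at once if the stirrer jar is pushed away or tipped (distance of stirrer_jar from where it was at the start of the episode above 0.02 m or angle between stirrer_jar's own z axis and vertical above 0.3 rad).
It also fails if it takes over 72 s, if anything falls off the work surface, if the arm or the gripper's body presses on something with over 40 N, if the wrist force passes 120 N, or if a joint passes its speed limit or range.

## Working session

There is one attempt and no reset: what is moved stays moved. The work goes in short steps, Python scripts to look and compute and a shell command to move; the robot and the scene stay as the last step left them, time stands still between calls to the robot, and variables do not carry over. Pictures are saved under pics/ and viewed, at most 10 in all, crops included, and the job is handed in when it is done.

```bash
mkdir -p pics; ls
cat > h.py <<'E'
import numpy as np, cv2
from bench import monitor, cams, ticket, r
def grab(n):
    c=cams.camera(n); return c
def cloud(c):
    z=c["z_map"]; H,W=z.shape; f=H/2/np.tan(np.radians(c["vfov"])/2)
    v,u=np.mgrid[0:H,0:W].astype(np.float32)
    K=np.array([[f,0,c["cx"]],[0,f,c["cy"]],[0,0,1.]])
    s=cv2.undistortPoints(np.stack([u.ravel(),v.ravel()],1)[:,None],K,np.array([c["k1"],0,0,0,0.]))[:,0].reshape(H,W,2)
    P=np.stack([s[...,0]*z,-s[...,1]*z,-z,np.ones_like(z)],-1)@np.array(c["T"]).T
    P=P[...,:3]; P[z<=0]=np.nan; return P
E
python3 - <<'E'
from h import *
print(monitor.read_state(), r.tcp_to_grasp)
ims=[]
for n in ["scene","side","wrist"]:
    c=grab(n); np.savez("pics/%s0.npz"%n,P=cloud(c),px=c["pixels"]); cv2.imwrite(f"pics/{n}0.png",c["pixels"]); ims.append(c["pixels"])
    print(n,c["vfov"],c["k1"],np.round(c["T"],3).tolist())
cv2.imwrite("pics/all0.png",cv2.resize(np.vstack([np.hstack(ims[:2]),np.hstack([ims[2],ims[2]*0])]),(800,600)))
E
```

```text
pics
{'time': 0.0, 'joint_positions': array([ 1.30342118,  0.3328714 , -0.06469065,  1.46095026,  0.0216205 ,
        1.34990938, -0.08849604]), 'joint_vel': array([-6.22720335e-04, -9.06179402e-04,  1.05036891e-03,  3.56961501e-04,
        9.75729148e-05,  1.25874262e-03, -7.20597095e-04]), 'joint_torque': array([ 1.47778819e-04, -6.23255754e+01,  2.46335648e-02, -3.89891589e+01,
       -6.15040166e-02,  3.98634619e-02,  1.65553897e-04]), 'ee_pos': array([ 0.15134695, -0.60599133,  0.22174995]), 'eef_rot': array([ 9.92518456e-01,  1.22092561e-01, -1.32939640e-04, -7.08791233e-04]), 'ft_force': array([-0.09613241,  0.38893084,  0.16257222]), 'torque': array([ 0.04774654, -0.02867726,  0.07019999]), 'grip_force': 0.0, 'width': 0.08697201713560039} 0.0187
scene 44.92318213134524 -0.11902994550041048 [[-0.716, 0.285, -0.637, -0.296], [-0.697, -0.324, 0.639, 0.692], [-0.024, 0.902, 0.431, 0.697], [0.0, 0.0, 0.0, 1.0]]
side 56.958575153374014 -0.09627675272050948 [[-0.998, -0.042, 0.038, 0.64], [0.053, -0.475, 0.879, 0.766], [-0.018, 0.879, 0.476, 0.638], [0.0, 0.0, 0.0, 1.0]]
wrist 58.90911890190109 -0.009840167806129018 [[0.243, 0.93, 0.277, 0.227], [-0.97, 0.233, 0.068, -0.586], [-0.002, -0.285, 0.959, 0.385], [0.0, 0.0, 0.0, 1.0]]
```

View pics/all0.png

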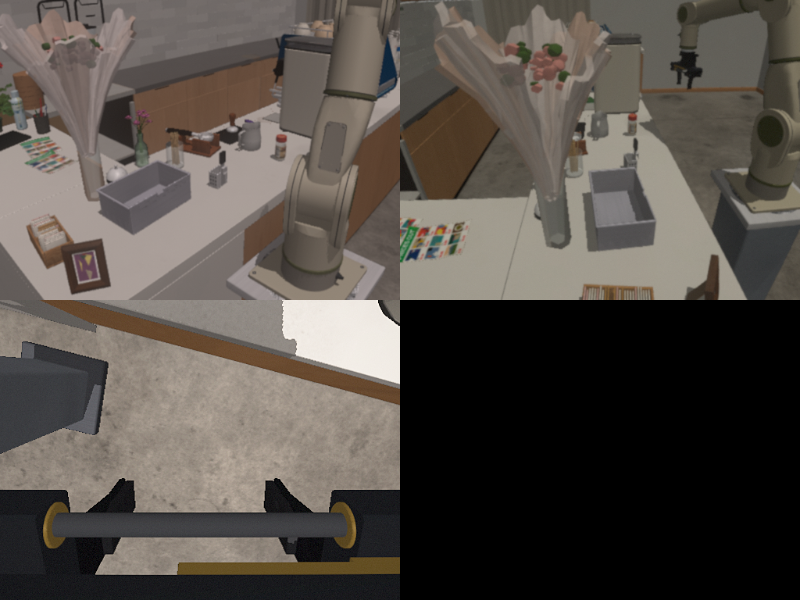

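The combined picture (0.78 scale) shows the bin around (145,195) in the scene view and (620,205) in the side view. The basket with its black grip is at about (218,170) in scene and (631,160) in side; the jar and pitcher are beyond it.

Run:
```python
from h import *
out=[]
for n,(u0,v0,u1,v1) in [("scene",(120,180,310,300)),("side",(230,180,340,320))]:
    d=np.load(f"pics/{n}0.npz"); im=d["px"][v0:v1,u0:u1]
    s=min(800/im.shape[1],600/im.shape[0]) if n=="scene" else 4
    out.append(cv2.resize(im,None,fx=3.5,fy=3.5,interpolation=cv2.INTER_CUBIC))
    P=d["P"]
h=max(o.shape[0] for o in out)
m=np.hstack([np.pad(o,((0,h-o.shape[0]),(0,0),(0,0))) for o in out]); print(m.shape)
s=800/m.shape[1]; cv2.imwrite("pics/crop1.png",cv2.resize(m,None,fx=s,fy=s)); print(3.5*s)
# top-down height map from both clouds
for n in ["scene","side"]:
    P=np.load(f"pics/{n}0.npz")["P"].reshape(-1,3); px=np.load(f"pics/{n}0.npz")["px"].reshape(-1,3)
    ok=np.isfinite(P).all(1)&(P[:,0]>.3)&(P[:,0]<1)&(P[:,1]>-.7)&(P[:,1]<.45)&(P[:,2]>.02)&(P[:,2]<.3)
    dark=ok&(px.max(1)<60)&(P[:,2]>.08)&(P[:,2]<.16)
    print(n,"dark",dark.sum(),np.round(np.nanmedian(P[dark],0),4))
    # cluster by 2D occupancy
    Q=P[ok]; g=np.zeros((140,230),np.uint8); ij=((Q[:,:2]-[.3,-.7])/.005).astype(int); g[ij[:,0],ij[:,1]]=1
    k,l,st,c=cv2.connectedComponentsWithStats(g)
    lab=l[ij[:,0],ij[:,1]]
    for i in range(1,k):
        q=Q[lab==i]
        if len(q)>60: print(len(q),q.min(0).round(3),q.max(0).round(3),np.median(q,0).round(3))
```

```text
(490, 1050, 3)
2.6666666666666665
scene dark 147 [ 0.4612 -0.1788  0.1174]
2523 [0.348 0.362 0.02 ] [0.43  0.45  0.133] [0.384 0.41  0.079]
367 [ 0.403 -0.539  0.02 ] [ 0.448 -0.491  0.109] [ 0.419 -0.505  0.07 ]
587 [ 0.45  -0.221  0.02 ] [ 0.51  -0.153  0.141] [ 0.467 -0.182  0.055]
5798 [ 0.47  -0.053  0.02 ] [0.654 0.229 0.105] [0.551 0.103 0.066]
1706 [0.513 0.365 0.02 ] [0.682 0.45  0.078] [0.575 0.422 0.069]
804 [ 0.546 -0.588  0.02 ] [ 0.638 -0.458  0.112] [ 0.584 -0.507  0.072]
988 [ 0.663 -0.429  0.02 ] [ 0.926 -0.306  0.082] [ 0.727 -0.334  0.062]
780 [ 0.675 -0.219  0.02 ] [ 0.755 -0.142  0.148] [ 0.7   -0.173  0.079]
2749 [0.698 0.117 0.021] [0.787 0.238 0.3  ] [0.723 0.192 0.181]
152 [ 0.756 -0.639  0.02 ] [ 0.796 -0.595  0.099] [ 0.771 -0.617  0.061]
343 [0.755 0.014 0.02 ] [0.826 0.092 0.067] [0.784 0.061 0.039]
824 [ 0.791 -0.157  0.02 ] [ 0.85  -0.045  0.235] [ 0.813 -0.087  0.102]
side dark 45 [ 0.4687 -0.1782  0.1237]
976 [0.35  0.364 0.02 ] [0.428 0.45  0.133] [0.4   0.402 0.127]
261 [ 0.408 -0.539  0.02 ] [ 0.451 -0.493  0.11 ] [ 0.432 -0.504  0.072]
421 [ 0.453 -0.224  0.021] [ 0.51  -0.153  0.142] [ 0.476 -0.183  0.057]
4423 [ 0.473 -0.053  0.02 ] [0.655 0.23  0.106] [0.553 0.167 0.069]
1608 [0.515 0.368 0.02 ] [0.678 0.427 0.079] [0.599 0.394 0.058]
141 [ 0.558 -0.591  0.07 ] [ 0.634 -0.546  0.112] [ 0.593 -0.573  0.096]
456 [ 0.552 -0.538  0.02 ] [ 0.641 -0.46   0.107] [ 0.598 -0.499  0.064]
188 [ 0.667 -0.362  0.021] [ 0.727 -0.319  0.081] [ 0.689 -0.33   0.06 ]
536 [ 0.679 -0.215  0.02 ] [ 0.751 -0.142  0.103] [ 0.708 -0.151  0.064]
63 [ 0.688 -0.405  0.059] [ 0.726 -0.382  0.082] [ 0.708 -0.397  0.067]
175 [ 0.694 -0.196  0.082] [ 0.731 -0.171  0.15 ] [ 0.712 -0.18   0.111]
3828 [0.699 0.166 0.02 ] [0.802 0.238 0.3  ] [0.746 0.206 0.174]
182 [0.739 0.126 0.211] [0.766 0.156 0.3  ] [0.754 0.136 0.282]
80 [0.816 0.043 0.021] [0.838 0.089 0.044] [0.827 0.072 0.032]
```

View pics/crop1.png

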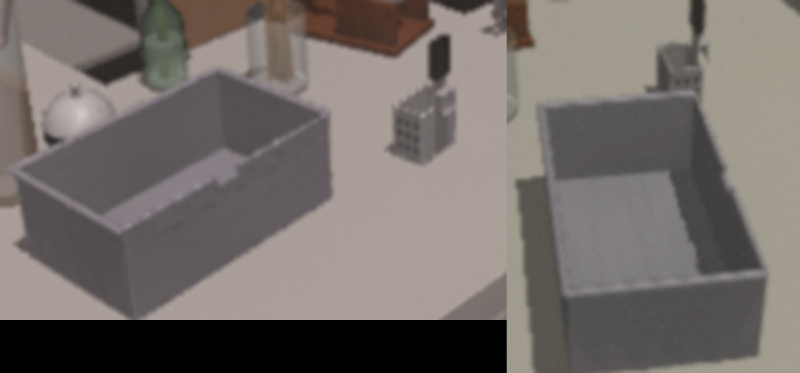

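The notch shows in the near wall at about (232,178) of the crop, which is scene pixel (207,247). The basket stands at (425,110) with its strap and grip on the robot side.

Run:
```python
from h import *
from scipy.optimize import least_squares
D={n:np.load(f"pics/{n}0.npz") for n in ["scene","side"]}
for sel in (["scene"],["side"],["scene","side"]):
    Q=np.vstack([D[n]["P"].reshape(-1,3) for n in sel]); C=np.vstack([D[n]["px"].reshape(-1,3) for n in sel])
    k=np.isfinite(Q).all(1); Q=Q[k]; C=C[k]
    B=Q[(Q[:,0]>.46)&(Q[:,0]<.67)&(Q[:,1]>-.07)&(Q[:,1]<.24)&(Q[:,2]>.03)&(Q[:,2]<.115)]
    T=B[B[:,2]>.092]
    print(sel,"bin zmax pct",np.percentile(B[:,2],[95,99]).round(4),"rect all",cv2.minAreaRect(B[:,:2].astype(np.float32)*1000),"rect top",cv2.minAreaRect(T[:,:2].astype(np.float32)*1000))
    S=Q[(Q[:,0]>.44)&(Q[:,0]<.53)&(Q[:,1]>-.24)&(Q[:,1]<-.14)]
    for a,b in [(.015,.055),(.02,.062),(.1,.139)]:
        s=S[(S[:,2]>a)&(S[:,2]<b)]; print(" basket",a,b,len(s),cv2.minAreaRect(s[:,:2].astype(np.float32)*1000), s.mean(0).round(4))
# notch: profile of near wall
(cx,cy),(w,h),a=cv2.minAreaRect(B[:,:2].astype(np.float32)*1000)
for yaw_deg in [0]:
    pass
np.save("pics/B.npy",B)
# wall line fit: outer face points, lowest x per y-bin
P=D["scene"]["P"].reshape(-1,3); W=P[np.isfinite(P).all(1)]; W=W[(W[:,2]>.03)&(W[:,2]<.085)&(W[:,1]>-.06)&(W[:,1]<.23)&(W[:,0]>.46)&(W[:,0]<.53)]
for _ in range(5):
    p=np.polyfit(W[:,1],W[:,0],1); res=W[:,0]-np.polyval(p,W[:,1]); W=W[abs(res)<max(.002,1.5*res.std())]
print("outer face x=",p,"yaw",-np.degrees(np.arctan(p[0])),res.std(),len(W))
W=P[np.isfinite(P).all(1)]; W=W[(abs(W[:,0]-np.polyval(p,W[:,1]))<.007)&(W[:,1]>-.06)&(W[:,1]<.24)]
for y in np.arange(-.06,.24,.006):
    q=W[(W[:,1]>=y)&(W[:,1]<y+.006)]
    if len(q): print(round(y+.003,3),q[:,2].max().round(4),end=" | ")
```

```text
['scene'] bin zmax pct [0.1009 0.1027] rect all ((563.4157104492188, 87.48607635498047), (173.44342041015625, 276.3904113769531), 3.873601198196411) rect top ((563.6259765625, 87.58570861816406), (173.30300903320312, 276.4760437011719), 4.077391624450684)
 basket 0.015 0.055 330 ((481.19488525390625, -186.91493225097656), (53.312015533447266, 69.04425048828125), 0.09377729892730713) [ 0.4798 -0.1772  0.0362]
 basket 0.02 0.062 376 ((478.9376220703125, -189.41542053222656), (56.08461380004883, 70.93617248535156), 7.115769386291504) [ 0.4807 -0.1782  0.043 ]
 basket 0.1 0.139 106 ((464.0135498046875, -187.89968872070312), (14.901117324829102, 33.75868225097656), 18.18953514099121) [ 0.4623 -0.1869  0.1203]
['side'] bin zmax pct [0.1029 0.1042] rect all ((563.9315185546875, 88.56791687011719), (168.57992553710938, 275.4815673828125), 3.502197027206421) rect top ((563.9315185546875, 88.56791687011719), (168.57992553710938, 275.4815673828125), 3.502197027206421)
 basket 0.015 0.055 200 ((486.9727783203125, -188.185546875), (41.27369689941406, 70.0987548828125), 8.953768730163574) [ 0.4876
[... 1171 characters left out ...]
0.0993 | -0.033 0.0999 | -0.027 0.101 | -0.021 0.0984 | -0.015 0.1007 | -0.009 0.1002 | -0.003 0.1002 | 0.003 0.0996 | 0.009 0.1018 | 0.015 0.1008 | 0.021 0.1006 | 0.027 0.0997 | 0.033 0.1008 | 0.039 0.1009 | 0.045 0.1003 | 0.051 0.0999 | 0.057 0.1011 | 0.063 0.0993 | 0.069 0.1006 | 0.075 0.0988 | 0.081 0.0911 | 0.087 0.0907 | 0.093 0.0923 | 0.099 0.0907 | 0.105 0.1011 | 0.111 0.1021 | 0.117 0.1032 | 0.123 0.1028 | 0.129 0.1014 | 0.135 0.1026 | 0.141 0.103 | 0.147 0.1032 | 0.153 0.1021 | 0.159 0.103 | 0.165 0.1037 | 0.171 0.1029 | 0.177 0.1011 | 0.183 0.1005 | 0.189 0.1014 | 0.195 0.1018 | 0.201 0.1021 | 0.207 0.1016 | 0.213 0.1023 | 0.219 0.1038 | 0.225 0.004 | 0.231 0.0025 | 0.237 0.0022 |
```

```bash
python3 -m crank '{"steps":[[[0.74,0.98,0.1],[0,0,0.95]],[[0.74,0.98,0.1],[0,0,0.95]],[[0.74,0.98,0.1],[0,0,0.95]],[[0.74,0.98,0.1],[0,0,0.95]],[[0.74,0.98,0.1],[0,0,0.95]],[[0.74,0.98,0.1],[0,0,0.95]],[[0.74,0.98,0.1],[0,0,0.95]],[[0.74,0.98,0.1],[0,0,0.95]],[[0.74,0.98,0.1],[0,0,0.95]],[[0.74,0.98,0.1],[0,0,0.95]]]}' && python3 -m crank '{"steps":[[[0.74,0.98,0],[0,0,0.95]],[[0.74,0.98,0],[0,0,0.95]],[[0.74,0.98,0],[0,0,0.95]],[[0.74,0.98,0],[0,0,0.95]],[[0.74,0.98,0],[0,0,0.95]],[[0.74,0.98,0],[0,0,0.95]],[[0.74,0.98,0],[0,0,0.95]],[[0,0,0],[0,0,0]],[[0,0,0],[0,0,0]]]}' 60
python3 - <<'E'
from h import *
print({k:np.round(v,4) for k,v in monitor.read_state().items()})
c=grab("wrist"); P=cloud(c); cv2.imwrite("pics/w1.png",c["pixels"])
Q=P.reshape(-1,3); k=np.isfinite(Q).all(1); Q=Q[k]
S=Q[(Q[:,0]>.42)&(Q[:,0]<.55)&(Q[:,1]>-.26)&(Q[:,1]<-.12)]
for a,b in [(.02,.06),(.05,.068),(.1,.139),(.13,.145)]:
    s=S[(S[:,2]>a)&(S[:,2]<b)]
    if len(s)>3: print(a,b,len(s),cv2.minAreaRect(s[:,:2].astype(np.float32)*1000),s.mean(0).round(4),s.min(0).round(4),s.max(0).round(4))
E
```

```text
time: 0.98
ee_pos: [0.3371, -0.36, 0.2476]
eef_rot: [0.858, 0.513, -0.0, -0.0]
ft_force: [1.0, -0.6, 1.4]
width: 0.0871
grip_force: 0.0
time: 1.73
ee_pos: [0.4666, -0.1883, 0.2474]
eef_rot: [0.676, 0.737, 0.0, -0.0]
ft_force: [-0.2, -1.4, 0.1]
width: 0.0602
grip_force: 0.0
{'time': np.float64(1.7333), 'joint_positions': array([ 0.8367,  0.0874, -0.5708,  1.7129,  0.0478,  1.3557,  0.3441]), 'joint_vel': array([ 0.0318, -0.0071,  0.0505,  0.0071,  0.0085,  0.0026, -0.0036]), 'joint_torque': array([-2.33020e+00, -4.04910e+01, -3.91400e+00, -3.93489e+01,
       -3.73800e-01, -2.75000e-02,  8.39000e-02]), 'ee_pos': array([ 0.4666, -0.1883,  0.2474]), 'eef_rot': array([ 6.758e-01,  7.371e-01,  1.000e-04, -3.000e-04]), 'ft_force': array([-0.163 , -1.3765,  0.0961]), 'torque': array([-0.0256, -0.1009, -0.0278]), 'grip_force': np.float64(0.0), 'width': np.float64(0.0602)}
0.02 0.06 593 ((478.9618835449219, -186.65234375), (51.78143310546875, 62.98796844482422), 4.894235610961914) [ 0.4911 -0.1889  0.0416] [ 0.4527 -0.2179  0.02  ] [ 0.5074 -0.1535  0.06  ]
0.05 0.068 638 ((479.504638671875, -188.11972045898438), (52.96901321411133, 64.53475952148438), 6.679569244384766) [ 0.4894 -0.1841  0.0603] [ 0.4526 -0.2195  0.05  ] [ 0.5093 -0.1535  0.0676]
0.1 0.139 208 ((467.6989440917969, -189.36305236816406), (11.904522895812988, 29.470643997192383), 6.496175289154053) [ 0.4667 -0.1802  0.1268] [ 0.4606 -0.2038  0.1002] [ 0.4747 -0.1746  0.139 ]
0.13 0.145 493 ((467.7414855957031, -189.34991455078125), (11.81301212310791, 29.386367797851562), 5.25311803817749) [ 0.4676 -0.1882  0.1398] [ 0.4609 -0.2039  0.13  ] [ 0.4747 -0.1746  0.1429]
```

View pics/w1.png

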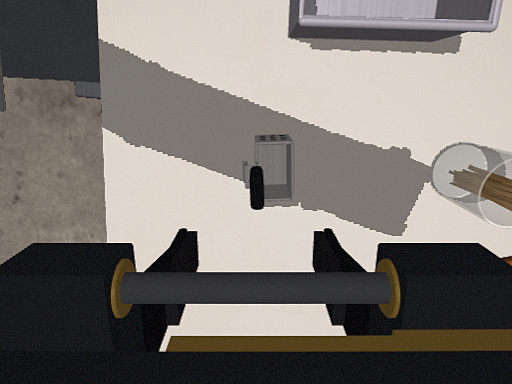

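The wrist view shows the grip bar at about (257,188), centred between the fingers. The basket is upright and turned about 6°.

```bash
python3 -m crank '{"steps":[[[0.04,-0.04,-0.8],[0,0,0.2]],[[0,0,-0.9],[0,0,0]],[[0,0,-0.9],[0,0,0]],[[0,0,-0.9],[0,0,0]],[[0,0,-0.9],[0,0,0]],[[0,0,-0.8],[0,0,0]],[[0,0,-0.65],[0,0,0]],[[0,0,0],[0,0,0]]]}' 60 25 && python3 -m crank '{"steps":[[[0,0,0],[0,0,0]],[[0,0,0],[0,0,0]],[[0,0,0],[0,0,0]],[[0,0,0],[0,0,0]],[[0,0,0],[0,0,0]],[[0,0,0],[0,0,0]],[[0,0,0],[0,0,0]],[[0,0,0],[0,0,0]]]}' 5 25
```

```text
time: 2.45
ee_pos: [0.4642, -0.1917, 0.0982]
eef_rot: [0.672, 0.741, -0.001, -0.002]
ft_force: [0.1, 0.0, 0.4]
width: 0.06
grip_force: 0.0
time: 3.12
ee_pos: [0.467, -0.1909, 0.1014]
eef_rot: [0.671, 0.742, 0.0, 0.0]
ft_force: [0.0, -0.2, 0.1]
width: 0.0148
grip_force: 0.0
```

```bash
python3 -m crank '{"steps":[[[0,0,0],[0,0,0]],[[0,0,0],[0,0,0]],[[0,0,0],[0,0,0]],[[0,0,0],[0,0,0]],[[0,0,0.2],[0,0,0]],[[0,0,0.4],[0,0,0]],[[0,0,0.4],[0,0,0]],[[0,0,0],[0,0,0]],[[0,0,0],[0,0,0]],[[0,0,0],[0,0,0]]]}' 5 25
```

```text
time: 3.95
ee_pos: [0.4669, -0.1909, 0.1263]
eef_rot: [0.671, 0.742, -0.0, 0.0]
ft_force: [-0.1, 0.1, -2.5]
width: 0.0118
grip_force: 24.9
```

```bash
python3 -m crank '{"steps":[[[0,0,0.8],[0,0,0]],[[0,0,0.8],[0,0,0]],[[0,0,0.8],[0,0,0]],[[0,0,0.8],[0,0,0]],[[0,0,0.8],[0,0,0]],[[0,0.5,0.8],[0,0,0]],[[0.1,0.8,0],[0,0,-0.1]],[[0.1,0.8,0],[0,0,-0.1]],[[0.1,0.8,0],[0,0,-0.1]],[[0.1,0.8,0],[0,0,-0.1]]]}' && python3 -m crank '{"steps":[[[0.1,0.8,0],[0,0,0]],[[0.1,0.8,0],[0,0,0]],[[0.1,0.8,0],[0,0,0]],[[0.1,0.8,0],[0,0,0]],[[0.1,0.8,0],[0,0,0]],[[0,0.8,0],[0,0,0]],[[0,0.8,0],[0,0,0]],[[0,0.8,0],[0,0,0]],[[0,0.8,0],[0,0,0]],[[0,0.3,0],[0,0,0]]]}' && python3 -m crank '{"steps":[[[0,0,0],[0,0,0]],[[0,0,0],[0,0,0]],[[0,0,0],[0,0,0]],[[0,0,0],[0,0,0]]]}'
cat > m.py <<'E'
from h import *
import sys
t=sys.argv[1]; s=monitor.read_state(); tcp=s["ee_pos"]; print("tcp",tcp.round(4))
ims=[]
for n in ["scene","side","wrist"]:
    c=grab(n); P=cloud(c); np.savez(f"pics/{n}{t}.npz",P=P,px=c["pixels"]); cv2.imwrite(f"pics/{n}{t}.png",c["pixels"])
    Q=P.reshape(-1,3); Q=Q[np.isfinite(Q).all(1)]
    q=Q-[tcp[0],tcp[1],tcp[2]+.0187-.118]   # basket-frame-ish, origin under grip
    m=(abs(q[:,0])<.06)&(abs(q[:,1])<.05)
    for a,b in [(.003,.066),(.04,.066)]:
        k=q[m&(q[:,2]>a)&(q[:,2]<b)]
        if len(k)>20: print(n,a,b,len(k),cv2.minAreaRect(k[:,:2].astype(np.float32)*1000),k.min(0).round(4),k.max(0).round(4))
    # front box corner of lip
    T=np.array(c["T"]); f=192/np.tan(np.radians(c["vfov"])/2)
    p=np.linalg.inv(T)@np.r_[tcp,1]; u=int(np.clip(c["cx"]+f*p[0]/-p[2],80,430)); v=int(np.clip(c["cy"]-f*p[1]/-p[2],60,300))
    ims.append(cv2.resize(c["pixels"][max(v-60,0):v+80,u-75:u+75],(400,373),interpolation=cv2.INTER_CUBIC) if n!="wrist" else None)
cv2.imwrite(f"pics/m{t}.png",np.hstack(ims[:2]))
E
python3 m.py a
```

```text
time: 4.78
ee_pos: [0.4768, -0.0975, 0.246]
eef_rot: [0.684, 0.73, -0.0, -0.0]
ft_force: [-0.0, -0.2, -1.9]
width: 0.0118
grip_force: 24.9
time: 5.62
ee_pos: [0.4889, 0.0921, 0.2461]
eef_rot: [0.682, 0.731, 0.0, -0.0]
ft_force: [-0.2, -0.3, -1.3]
width: 0.0121
grip_force: 24.9
time: 5.95
ee_pos: [0.4896, 0.0876, 0.2461]
eef_rot: [0.684, 0.729, -0.0, 0.0]
ft_force: [1.3, -0.2, -0.6]
width: 0.0118
grip_force: 24.9
tcp [0.4896 0.0876 0.2461]
scene 0.003 0.066 763 ((12.315467834472656, 1.3745651245117188), (57.74966049194336, 67.85294342041016), 7.160965442657471) [-0.0166 -0.0339  0.003 ] [0.0402 0.0379 0.0659]
scene 0.04 0.066 343 ((12.237482070922852, 1.9952774047851562), (57.74966049194336, 66.60173797607422), 7.160965442657471) [-0.0166 -0.0328  0.04  ] [0.0402 0.0379 0.0659]
side 0.003 0.066 774 ((12.303452491760254, 1.5652923583984375), (52.846256256103516, 66.28760528564453), 3.8660717010498047) [-0.0147 -0.0318  0.003 ] [0.0402 0.0363 0.0658]
side 0.04 0.066 387 ((12.429947853088379, 1.5146980285644531), (52.80482482910156, 65.811279296875), 4.694802761077881) [-0.0147 -0.0318  0.04  ] [0.0402 0.0351 0.0658]
wrist 0.003 0.066 3055 ((11.628870964050293, 3.5349044799804688), (53.90171813964844, 62.81456756591797), 3.9008514881134033) [-0.0156 -0.0273  0.003 ] [0.0393 0.0362 0.0659]
wrist 0.04 0.066 1617 ((11.607620239257812, 3.8465309143066406), (53.90171813964844, 61.9013671875), 3.9008514881134033) [-0.0156 -0.0261  0.04  ] [0.0393 0.036  0.0659]
```

View pics/ma.png

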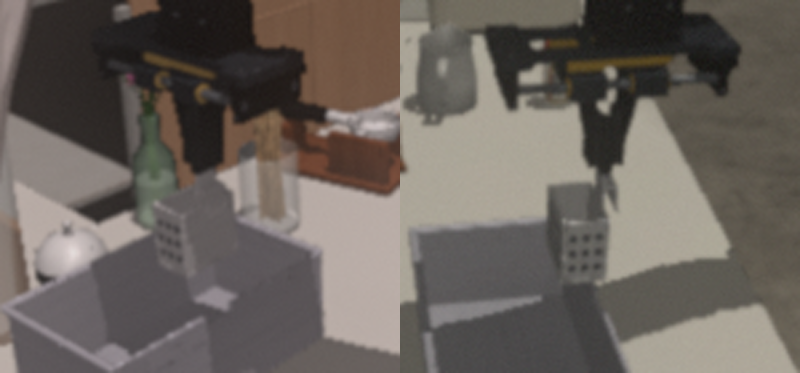

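The basket hangs level in the fingers above the notched wall. In the left panel the notch is visible at about (225,300), just below and near the strap.

```bash
cat > w.py <<'E'
from h import *
import sys
t=sys.argv[1]
for n in ["scene","side","wrist"]:
    P=np.load(f"pics/{n}{t}.npz")["P"].reshape(-1,3); P=P[np.isfinite(P).all(1)]
    d=P[:,0]-(.48702-.06276*P[:,1])-.0023
    R=P[(abs(d)<.009)&(P[:,1]>-.045)&(P[:,1]<.215)]; d=d[(abs(P[:,0]-(.48702-.06276*P[:,1])-.0023)<.009)&(P[:,1]>-.045)&(P[:,1]<.215)]
    top=(R[:,2]>.0965)&(R[:,2]<.106)
    print(n,"top n",top.sum(),"d pct5/50/95",np.percentile(d[top],[3,50,97]).round(4) if top.sum() else "", "z",np.median(R[top][:,2]).round(4) if top.sum() else "")
    face=(R[:,2]>.03)&(R[:,2]<.085)
    h,e=np.histogram(d[face],np.arange(-.009,.0091,.001)); print(" face hist",h)
    # occupancy on rim
    o=[]
    for y in np.arange(.06,.12,.003):
        q=R[(R[:,1]>=y)&(R[:,1]<y+.003)]; o.append((round((y+.0015)*1000,1),int(1000*q[:,2][q[:,2]<.11].max()) if (q[:,2]<.11).any() else None))
    print(" ",o)
    # lip cross-section: basket strap/lip points (upper z band)
E
python3 w.py a
python3 - <<'E'
from h import *
tcp=monitor.read_state()["ee_pos"]
for n in ["scene","side","wrist"]:
    P=np.load(f"pics/{n}a.npz")["P"].reshape(-1,3); P=P[np.isfinite(P).all(1)]
    q=P-[tcp[0],tcp[1],tcp[2]+.0187-.118]; a=np.radians(3.8)
    x=q[:,0]*np.cos(a)+q[:,1]*np.sin(a); y=-q[:,0]*np.sin(a)+q[:,1]*np.cos(a)
    for lo,hi,nm in [(.056,.062,"lip end"),(.066,.076,"lip"),(.077,.085,"bridge")]:
        k=(abs(x)<.03)&(abs(y)<.04)&(q[:,2]>lo)&(q[:,2]<hi)&(x<.002)
        if k.sum(): print(n,nm,k.sum(),"x",np.percentile(x[k],[2,25,50,75,98]).round(4),"y",np.percentile(y[k],[2,98]).round(4), "zmax",q[k][:,2].max().round(4))
E
```

```text
scene top n 182 d pct5/50/95 [-0.0054 -0.0021  0.0031] z 0.0993
 face hist [  0   3   8  41 144 320 355 319 158  73  19  11   2   7   5   5   3   2]
  [(np.float64(61.5), 100), (np.float64(64.5), 100), (np.float64(67.5), 98), (np.float64(70.5), 98), (np.float64(73.5), 99), (np.float64(76.5), 100), (np.float64(79.5), 88), (np.float64(82.5), 88), (np.float64(85.5), 90), (np.float64(88.5), 87), (np.float64(91.5), 88), (np.float64(94.5), 90), (np.float64(97.5), 85), (np.float64(100.5), 89), (np.float64(103.5), 89), (np.float64(106.5), 99), (np.float64(109.5), 100), (np.float64(112.5), 102), (np.float64(115.5), 101), (np.float64(118.5), 103)]
side top n 88 d pct5/50/95 [-0.0035 -0.0005  0.002 ] z 0.1002
 face hist [  0   0   0   0   0   0   3   5  82 220  29   5   5   3   4   3   6   3]
  [(np.float64(61.5), 100), (np.float64(64.5), 90), (np.float64(67.5), 101), (np.float64(70.5), 100), (np.float64(73.5), 102), (np.float64(76.5), 100), (np.float64(79.5), 91), (np.float64(82.5), 92), (np.float64(85.5), 92), (np.float64(88.5), 92), (np.float64(91.5), 90), (np.float64(94.5), 90), (np.float64
[... 956 characters left out ...]
146 -0.0127 -0.011  -0.0097  0.0001] y [-0.011  0.012] zmax 0.0753
scene bridge 46 x [-0.0126 -0.0075 -0.004  -0.0011  0.0003] y [-0.012   0.0115] zmax 0.0846
side lip end 33 x [-0.0138 -0.0008  0.0001  0.0009  0.0015] y [-0.0317  0.0301] zmax 0.0617
side lip 28 x [-0.0128 -0.0104 -0.0011  0.0006  0.0013] y [-0.0108  0.0114] zmax 0.0759
side bridge 36 x [-0.0125 -0.0099 -0.0063  0.0002  0.001 ] y [-0.0122  0.0103] zmax 0.0848
wrist lip end 235 x [-0.0148 -0.0119 -0.0007  0.0006  0.0014] y [-0.003   0.0322] zmax 0.0618
wrist lip 56 x [-0.0122 -0.0108 -0.0095 -0.0001  0.0011] y [0.0116 0.0128] zmax 0.076
wrist bridge 273 x [-0.0123 -0.0104 -0.0082 -0.0052  0.0008] y [0.0023 0.0126] zmax 0.0848
```

```bash
python3 -m crank '{"steps":[[[-0.05,0.16,-0.4],[0,0,0]],[[0,0,-0.6],[0,0,0]],[[0,0,-0.6],[0,0,0]],[[0,0,-0.6],[0,0,0]],[[0,0,-0.6],[0,0,0]],[[0,0,-0.5],[0,0,0]],[[0,0,-0.4],[0,0,0]],[[0,0,-0.1],[0,0,0]],[[0,0,0],[0,0,0]],[[0,0,0],[0,0,0]]]}' && python3 -m crank '{"steps":[[[0,0,0],[0,0,0]],[[0,0,0],[0,0,0]],[[0,0,0],[0,0,0]],[[0,0,0],[0,0,0]]]}'
python3 m.py b
python3 - <<'E'
from h import *
tcp=monitor.read_state()["ee_pos"]
a=np.radians(3.7)
for n in ["scene","side","wrist"]:
    P=np.load(f"pics/{n}b.npz")["P"].reshape(-1,3); P=P[np.isfinite(P).all(1)]
    q=P-[tcp[0],tcp[1],0]
    x=q[:,0]*np.cos(a)+q[:,1]*np.sin(a); y=-q[:,0]*np.sin(a)+q[:,1]*np.cos(a); z=q[:,2]
    def pr(nm,k):
        if k.sum()>3: print(n,nm,k.sum(),"x",np.percentile(x[k],[3,25,50,75,97]).round(4),"y",np.percentile(y[k],[3,97]).round(4),"z",np.percentile(z[k],[3,97]).round(4))
    pr("lip",(abs(x)<.03)&(abs(y)<.016)&(z>tcp[2]-.03)&(z<tcp[2]-.023)&(x<.002))
    pr("bridge",(abs(x)<.03)&(abs(y)<.016)&(z>tcp[2]-.022)&(z<tcp[2]-.014)&(x<.002))
    pr("rim",(abs(x+.005)<.01)&(abs(y)>.03)&(abs(y)<.1)&(z>.0965)&(z<.106))
    pr("face",(abs(x+.005)<.008)&(abs(y)>.02)&(abs(y)<.1)&(z>.05)&(z<.085))
    pr("notch",(abs(x+.005)<.006)&(abs(y)<.02)&(z>.086)&(z<.095))
E
```

```text
time: 6.93
ee_pos: [0.4885, 0.0933, 0.1517]
eef_rot: [0.683, 0.73, 0.0, 0.0]
ft_force: [-0.2, 0.4, -1.2]
width: 0.0121
grip_force: 24.9
time: 7.27
ee_pos: [0.4885, 0.0931, 0.1517]
eef_rot: [0.683, 0.73, 0.0, 0.0]
ft_force: [-0.2, -0.4, -1.8]
width: 0.0118
grip_force: 24.9
tcp [0.4885 0.0931 0.1517]
scene 0.003 0.066 808 ((11.611454010009766, 0.39665985107421875), (56.57426452636719, 99.74691772460938), 0.8503493070602417) [-0.0169 -0.0497  0.003 ] [0.0401 0.05   0.065 ]
scene 0.04 0.066 363 ((11.60599422454834, 0.7644577026367188), (56.57426452636719, 97.70567321777344), 0.8503493070602417) [-0.0169 -0.0484  0.0401] [0.0401 0.0493 0.065 ]
side 0.003 0.066 768 ((11.395645141601562, 1.5612335205078125), (53.99542999267578, 99.55397033691406), 4.356761455535889) [-0.0163 -0.0494  0.0031] [0.0401 0.0499 0.066 ]
side 0.04 0.066 366 ((11.416468620300293, 1.6495475769042969), (53.951839447021484, 99.5448226928711), 4.644569396972656) [-0.0163 -0.0494  0.04  ] [0.0397 0.0499 0.066 ]
wrist 0.003 0.066 3509 ((11.328534126281738, 11.45513916015625), (53.96320724487305, 78.61502838134766), 2.732
[... 967 characters left out ...]
 [-0.0923  0.0944] z [0.0972 0.1022]
side face 135 x [-0.0052 -0.0047 -0.0044 -0.0012  0.0028] y [-0.0924  0.0849] z [0.0513 0.0847]
side notch 6 x [0.0002 0.0004 0.0007 0.0009 0.0009] y [-0.0176  0.0005] z [0.0875 0.0931]
wrist lip 40 x [-0.0119 -0.0103 -0.0013 -0.0001  0.0011] y [0.0118 0.0129] z [0.1217 0.1283]
wrist bridge 274 x [-0.0122 -0.0104 -0.0082 -0.0052  0.0004] y [0.0026 0.0128] z [0.1302 0.1347]
wrist rim 969 x [-0.0071 -0.0062 -0.005  -0.0038 -0.0014] y [-0.0914  0.0977] z [0.0997 0.1026]
wrist face 148 x [-0.003  -0.0028 -0.0027  0.      0.0027] y [0.0232 0.0967] z [0.0535 0.0849]
wrist notch 90 x [-0.0069 -0.0062 -0.0052 -0.0041 -0.0034] y [-0.0013  0.0089] z [0.0903 0.0926]
```

View pics/mb.png

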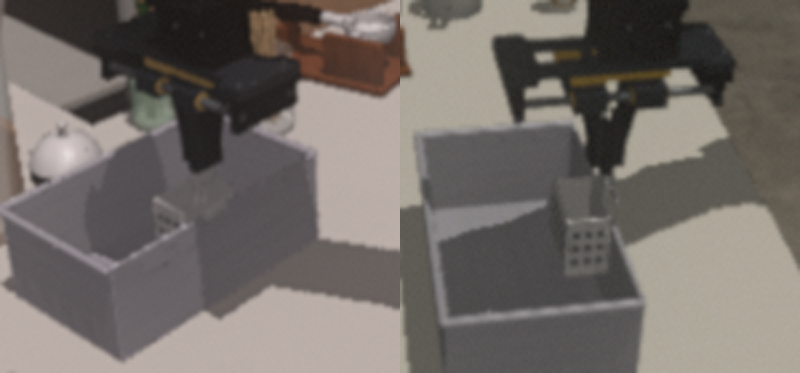

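The basket sits inside the wall with the lip just above the rim. Lip gap and rim centre agree within about 1 mm, and a 1.5 mm shift in -y centres it on the notch.

```bash
python3 -m crank '{"steps":[[[0,-0.06,-0.1],[0,0,0]],[[0,0,-0.1],[0,0,0]],[[0,0,-0.1],[0,0,0]],[[0,0,-0.1],[0,0,0]],[[0,0,-0.1],[0,0,0]],[[0,0,0],[0,0,0]]]}' && python3 -m crank '{"steps":[[[0,0,-0.1],[0,0,0]],[[0,0,-0.1],[0,0,0]],[[0,0,-0.1],[0,0,0]],[[0,0,-0.1],[0,0,0]],[[0,0,0],[0,0,0]],[[0,0,0],[0,0,0]]]}'
```

```text
time: 7.92
ee_pos: [0.4879, 0.0916, 0.1382]
eef_rot: [0.683, 0.73, -0.0, -0.0]
ft_force: [-0.0, -0.9, -0.5]
width: 0.0121
grip_force: 24.9
time: 8.42
ee_pos: [0.4881, 0.0916, 0.1286]
eef_rot: [0.683, 0.73, -0.0, -0.0]
ft_force: [0.6, 0.5, -1.1]
width: 0.0118
grip_force: 24.9
```

```bash
python3 -m crank '{"steps":[[[0,0,-0.06],[0,0,0]],[[0,0,-0.06],[0,0,0]],[[0,0,-0.06],[0,0,0]],[[0,0,-0.04],[0,0,0]],[[0,0,0],[0,0,0]],[[0,0,0],[0,0,0]]]}' && python3 -m crank '{"steps":[[[0,0,-0.06],[0,0,0]],[[0,0,-0.06],[0,0,0]],[[0,0,0],[0,0,0]],[[0,0,0],[0,0,0]]]}'
```

```text
time: 8.92
ee_pos: [0.4882, 0.0916, 0.1233]
eef_rot: [0.683, 0.73, 0.0, -0.0]
ft_force: [-0.5, 0.8, -1.9]
width: 0.0119
grip_force: 24.9
time: 9.25
ee_pos: [0.4882, 0.0916, 0.1202]
eef_rot: [0.683, 0.73, -0.0, -0.0]
ft_force: [0.2, 0.3, -1.6]
width: 0.012
grip_force: 24.9
```

```bash
python3 -m crank '{"steps":[[[0,0,-0.06],[0,0,0]],[[0,0,-0.06],[0,0,0]],[[0,0,0],[0,0,0]],[[0,0,0],[0,0,0]]]}' && python3 -m crank '{"steps":[[[0,0,-0.06],[0,0,0]],[[0,0,-0.04],[0,0,0]],[[0,0,0],[0,0,0]],[[0,0,0],[0,0,0]]]}'
```

```text
time: 9.58
ee_pos: [0.4882, 0.0916, 0.1172]
eef_rot: [0.683, 0.73, -0.0, -0.0]
ft_force: [-0.1, 0.6, -0.3]
width: 0.0116
grip_force: 24.9
time: 9.92
ee_pos: [0.4882, 0.0916, 0.1147]
eef_rot: [0.683, 0.73, -0.0, -0.0]
ft_force: [-0.3, -0.6, -1.4]
width: 0.0121
grip_force: 24.9
```

Slot is about 6.5 mm below the rim with no contact force, so it is in the notch. I'll lower until it seats.

```bash
python3 -m crank '{"steps":[[[0,0,-0.04],[0,0,0]],[[0,0,-0.04],[0,0,0]],[[0,0,0],[0,0,0]],[[0,0,0],[0,0,0]]]}' && python3 -m crank '{"steps":[[[0,0,-0.04],[0,0,0]],[[0,0,0],[0,0,0]],[[0,0,0],[0,0,0]],[[0,0,0],[0,0,0]]]}'
```

```text
time: 10.25
ee_pos: [0.4885, 0.0916, 0.1136]
eef_rot: [0.683, 0.73, 0.0, 0.0]
ft_force: [-3.3, -1.7, 8.2]
width: 0.0116
grip_force: 25.0
time: 10.58
ee_pos: [0.4887, 0.0917, 0.1135]
eef_rot: [0.683, 0.73, -0.0, 0.001]
ft_force: [-7.4, -2.9, 19.2]
width: 0.0118
grip_force: 25.0
```

```bash
python3 -m crank '{"steps":[[[0,0,0.04],[0,0,0]],[[0,0,0.03],[0,0,0]],[[0,0,0],[0,0,0]],[[0,0,0],[0,0,0]]]}'
python3 m.py c >/dev/null
python3 - <<'E'
from h import *
P=np.load("pics/wristc.npz")["P"].reshape(-1,3); P=P[np.isfinite(P).all(1)]
tcp=monitor.read_state()["ee_pos"]; a=np.radians(3.7); q=P-[tcp[0],tcp[1],0]
x=q[:,0]*np.cos(a)+q[:,1]*np.sin(a); y=-q[:,0]*np.sin(a)+q[:,1]*np.cos(a); z=q[:,2]
k=(x>-.013)&(x<-.007)&(abs(y)<.012)&(z>.085)&(z<.105); print("bridge top z",np.percentile(z[k],[5,50,95]) if k.any() else 0,k.sum())
k=(abs(x+.005)<.003)&(abs(y)>.03)&(abs(y)<.09)&(z>.09)&(z<.11); print("rim z",np.median(z[k]))
im=[np.load(f"pics/{n}c.npz")["px"] for n in ("scene","wrist")]
cv2.imwrite("pics/c2.png",np.hstack([cv2.resize(im[0][170:290,120:270],(400,320),interpolation=2),cv2.resize(im[1][60:310,120:420],(400,320))]))
E
```

```text
time: 10.92
ee_pos: [0.4884, 0.0916, 0.1136]
eef_rot: [0.683, 0.73, 0.0, 0.0]
ft_force: [-0.2, -0.3, 2.2]
width: 0.012
grip_force: 25.0
bridge top z [0.0933122  0.0942272  0.09513647] 153
rim z 0.10123312759354604
```

View pics/c2.png

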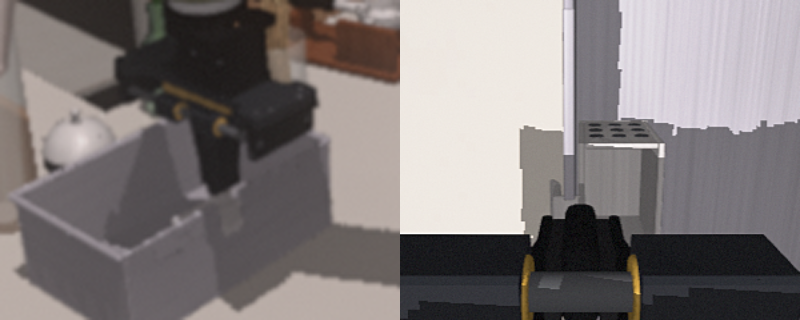

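The lip hangs outside the wall at (230,215) in the left panel. The bridge top measures 7 mm below the rim, which matches a 3 mm bridge at the bottom of the 10 mm notch, so it is seated. Releasing.

```bash
python3 -m crank '{"steps":[[[0,0,0],[0,0,0]],[[0,0,0],[0,0,0]],[[0,0,0],[0,0,0]],[[0,0,0],[0,0,0]],[[0,0,0],[0,0,0]],[[0,0,0],[0,0,0]],[[0,0,0],[0,0,0]],[[0,0,0],[0,0,0]]]}' 45 && python3 -m crank '{"steps":[[[0,0,0.2],[0,0,0]],[[0,0,0.5],[0,0,0]],[[0,0,0.8],[0,0,0]],[[0,0,0.8],[0,0,0]],[[0,0,0.8],[0,0,0]],[[0,0,0.8],[0,0,0]],[[0,0,0.4],[0,0,0]],[[0,0,0],[0,0,0]],[[0,0,0],[0,0,0]],[[0,0,0],[0,0,0]]]}'
python3 m.py d >/dev/null
python3 - <<'E'
from h import *
tcp=np.array([.4884,.0916]); a=np.radians(3.7)
for n in ("wrist","scene","side"):
    P=np.load(f"pics/{n}d.npz")["P"].reshape(-1,3); P=P[np.isfinite(P).all(1)]; q=P-[*tcp,0]
    x=q[:,0]*np.cos(a)+q[:,1]*np.sin(a); y=-q[:,0]*np.sin(a)+q[:,1]*np.cos(a); z=q[:,2]
    k=(x>-.013)&(x<-.007)&(abs(y)<.012)&(z>.085)&(z<.11); print(n,"bridge top z",np.percentile(z[k],[5,50,95]).round(4) if k.any() else 0,k.sum())
    k=(abs(x+.005)<.003)&(abs(y)>.03)&(abs(y)<.09)&(z>.09)&(z<.11); print(" rim z",np.median(z[k]).round(4))
    for lo,hi in ((.107,.122),(.135,.151),(.149,.16)):
        k=(abs(x)<.02)&(abs(y)<.025)&(z>lo)&(z<hi); s=np.stack([x,y],1)[k].astype(np.float32)*1000
        if k.sum()>3: print("  grip",lo,k.sum(),x[k].mean().round(4),y[k].mean().round(4),z[k].max().round(4),cv2.minAreaRect(s))
im=[np.load(f"pics/{n}d.npz")["px"] for n in ("scene","side")]
cv2.imwrite("pics/d2.png",np.hstack([cv2.resize(im[0][170:290,120:270],(400,320),interpolation=2),cv2.resize(im[1][170:320,230:380],(400,320),interpolation=2)]))
E
```

```text
time: 11.73
ee_pos: [0.4882, 0.0916, 0.1136]
eef_rot: [0.683, 0.73, 0.0, 0.0]
ft_force: [-0.8, 0.9, -0.2]
width: 0.0446
grip_force: 0.0
time: 12.57
ee_pos: [0.4878, 0.0914, 0.2201]
eef_rot: [0.683, 0.73, -0.0, -0.0]
ft_force: [0.1, -0.2, -0.2]
width: 0.0451
grip_force: 0.0
wrist bridge top z [0.0932 0.0944 0.0954] 152
 rim z 0.1013
  grip 0.107 43 -0.0003 0.0151 0.1219 ((-0.20874738693237305, 14.483382225036621), (11.374524116516113, 3.7411038875579834), 5.375444412231445)
  grip 0.135 173 0.0002 0.0088 0.151 ((0.6216845512390137, 2.0945796966552734), (11.799237251281738, 28.121309280395508), 0.2896469831466675)
  grip 0.149 620 0.0007 0.0021 0.1552 ((0.5478916168212891, 1.6230335235595703), (11.74094009399414, 29.053455352783203), 0.6410654783248901)
scene bridge top z [0.0854 0.0911 0.0943] 25
 rim z 0.0975
  grip 0.107 55 -0.0046 0.0036 0.122 ((-4.954322814941406, 2.025991439819336), (28.34251594543457, 10.868949890136719), 73.45734405517578)
  grip 0.135 74 -0.0035 0.0036 0.1508 ((-2.0649728775024414, 2.301372528076172), (12.9718599319458, 33.458126068115234), 2.6600418090820312)
  grip 0.149 25 -0.0012 0.0025 0.1541 ((-1.0054993629455566, 0.7432317733764648), (10.999821662902832, 25.896095275878906), 2.6600418090820312)
side bridge top z [0.0924 0.0937 0.0947] 9
 rim z 0.0994
  grip 0.107 29 0.0014 0.009 0.1217 ((3.4614930152893066, 5.824809551239014), (10.270903587341309, 23.002880096435547), 30.648313522338867)
  grip 0.135 49 0.0021 0.0074 0.151 ((-0.4695467948913574, 2.2016773223876953), (27.301769256591797, 13.327960014343262), 89.27936553955078)
  grip 0.149 38 0.0009 0.0026 0.1538 ((0.5659027099609375, 2.2251482009887695), (27.049959182739258, 11.072786331176758), 87.5334701538086)
```

View pics/d2.png

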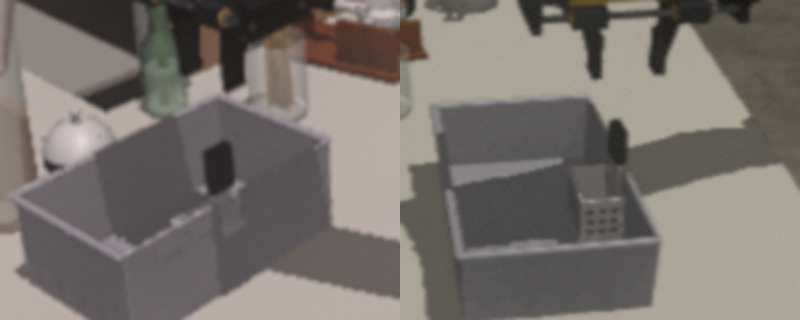

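The basket hangs upright on the wall with its lip outside, at (228,212) in the left panel. The grip is free at (217,168), the yaw matches the bin, and the bridge is 10 mm down in the notch. Handing in.

```bash
python3 -c "
from bench import ticket; print(ticket.close_job())"
```

```text
the job is handed in; nothing more can be done
None
```

The basket hangs upright in the notch, lip outside, and is let go. The peak wrist force reading was about 19 N, the pitcher and stirrer jar were not touched, and the job was handed in at about 13 s; no verdict was returned.

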